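Load the coffee-tub carousel in order

ROBOT

A 6-joint arm with a two-finger parallel gripper is mounted at the origin on a cart in front of the work surface, level with it; the furniture and walls round the work are solid. World frame = base frame: x ahead of the robot, y to its left, z up, the work surface at z = 0. Lengths are in m, angles in rad, forces in N, time in s.
With the tool pointing down it reaches from about 0.325 to 0.775 m from the base axis. Payload 5.5 kg.
Tool frame: the origin (TCP) lies on the centre line of the jaws, within the pads' length; the fingertips stand 11 mm ahead of it and the grasp point (between the pads) lies 8 mm behind it; z points along the fingers, y is the line along which they close (so a half turn about z gives the same grasp; the last joint's range is limited). The gripper opens to 88 mm and grips with 3 to 60 N. Pads are 20 mm wide; open, the fingers measure 115 mm over their backs; the gripper's body (75 mm by 178 mm) begins 61 mm behind the grasp point.
Start: joints at [-1.346, 0.091, 1.231, -0, 1.82, -0.057], TCP at [0.167, -0.576, 0.234] pointing down, gripper open.
Joint ranges: [-2.87, 2.87], [-0.86, 2.18], [0.17, 2.46], [-1.51, 4.65], [0.06, 2.69], [-2.65, 2.65]. Speed limits (rad/s): [2.57, 2.57, 3.01, 3.14, 3.14, 3.14].

INTERFACE

Orientations are given as a 3x3 rotation matrix whose columns are the frame's x, y, z axes.
In Python, from station import * gives the robot as it stands.
- The arm moves only by the shell command python3 -m crank 'ROWS' [OPENING] [FORCE]. ROWS is JSON, a list of rows, each a list of 6 numbers: the shift along the tool's x, y, z in m, then the turn, a rotation vector about the tool's x, y, z in degrees. A call has 1 to 8 rows; each row shifts and turns the commanded pose from where the row before left it, along the tool's axes as they then stand; what a row does not reach is not made up. A row lasts 1/10 s, in which the tool goes at most 50 mm and 8.59 degrees, less where a joint would pass 70% of its speed; a pose out of reach is approached as far as the arm can. A call is refused whole if a number of a shift passes 0.05 or a number of a turn 8.59, either way. A call with a gripper value outside its range is refused whole. OPENING is the finger opening in m, from 0 to 0.0878, set as the call begins (- or left out, the last holds). The fingers move at their own pace and stop on an object; FORCE is the grip in N (left out, the last holds). Time passes only in rows, so rows that do not move let the fingers close. It gives the time, the measured TCP pose, the force, the opening and the grip force at its end, in the units of the state.
- sense(): the state, without advancing time (a new reading comes with each control period).
- camera(name): name is "scene" or "side" or "wrist"; returns the picture (480x640x3 uint8, red, green, blue); there is no depth.
- camera_info(name): a dict with "camera_matrix" (3x3 intrinsics, pixels), "eye" and "orientation" of the camera in the world; the wrist camera has in their place "tool_from_camera" (4x4, takes a point from camera to tool coordinates, whose origin is the TCP and whose axes are the flange's). Camera axes: x right, y down, z forward; pixel columns grow to the right and rows downward; lengths in m; the calibration is good to about 2 mm. A picture is of the moment at which its call begins: read the wrist's pose just before it. camera_info takes no time and is no camera call.
- job_done(): hands the job in; it is judged then, once.
The state is a dict: "time_s": time; "joint_pos": joint angles; "qvel": joint speeds; "tau": joint torques, N m; "position": TCP position; "tcp_rot": TCP orientation; "contact_force": force on the tool from outside, world axes, zero at the start; "wrist_torque": the same for the moment, N m; "gripper_width": finger opening in m; "gripper_force": force on a finger pad.
Only numpy, scipy, OpenCV 4.12 (cv2) and the standard library are available. Lean on these libraries where they do the work, as an engineer would, in place of code of your own. Each camera call takes 0.05 s, during which the arm holds its last target. There are 200 camera calls.

TASK

Load the coffee-tub carousel in order: set the tall tub upright in the socket marked with one dot, turn the carousel one place so that the socket with two dots stands in the middle of the guard's opening, then set the short tub upright in that socket. Put the tubs down rather than dropping them, do not tip them over, and leave the other things on the worktop where they are.

Things in the scene. Friction and masses are not known exactly. Their poses are not given: they have to be found in the camera images.
- tub_tall: Tall coffee tub: closed upright aluminium cylinder, 38 mm diameter, 58 mm high, 50 g. Origin: centre of its underside; z up its axis.
- tub_short: Short coffee tub: closed upright aluminium cylinder, 38 mm diameter, 44 mm high, 50 g. Origin: centre of its underside; z up its axis.
- pod_carousel: Carousel fixed to the worktop: black round base, 238 mm diameter, under a white turntable of 110 mm radius. Origin: centre of the base on the worktop, on the turntable's axis; the guard's opening faces -x of this body. Five sockets stand 72 degrees apart on a circle of 70 mm radius, marked by 1 to 5 raised black dots at the turntable's rim, counting up clockwise from above.
- guard (a point): Point on the turntable's axis, at the top of the clear fixed guard (75 mm above the worktop). Guard: a wall of 117 mm outside radius and a flat roof from 30 mm radius outward, underside 72 mm up, clear of seated tubs. It leaves open a sector of 50 degrees to either side of the carousel's -x; only there can a socket be loaded.
- opening (a point): Fixed point in the middle of the guard's opening, 70 mm from the axis along -x of the carousel, at the height of the socket floors (10.5 mm above the worktop).
- socket_1 (a point): Centre of the floor of the socket with one dot, 10.5 mm above the worktop. Sockets are round cups: inside diameter 45 mm, wall 3 mm, 10.5 mm deep (rims 21 mm above the worktop). At the start this one stands in the opening, up to 0.2 rad off its middle.
- socket_2 (a point): Centre of the floor of the socket with two dots, 10.5 mm above the worktop; same size. At the start it is under the guard, 72 degrees clockwise (from above) of socket_1.
- knob_grip (a point): Point on the turntable's axis, 96 mm above the worktop, at the height to grip the knob: a black bar 46 mm long, 14 mm wide, 30 mm high (76 to 106 mm above the worktop) on a slim white stem; it stands above the guard and turns with the turntable.
- knob_end (a point): Point in the knob's bar 20 mm from the axis, at the same height as knob_grip: the line from knob_grip to here is the bar's long direction; it points to socket_2.
- turntable (a joint): Angle of the turntable, rad, growing counter-clockwise seen from above. 0: socket_1 in the middle of the opening; 1.257: socket_2 in the middle. Limits -0.3 and 1.6. Friction (about 0.12 N m) holds it where it is left; it has no click stops.
- cup_white: Small white cup with a handle, 60x85x56 mm, bystander; origin under its centre.
- cup_navy: Dark mug with a handle, 71x103x87 mm, bystander; origin under its centre.
- teaspoon_2: Teaspoon lying flat, 130x26x11 mm, bystander; origin under its centre.
- mouse: Black computer mouse, 108x60x38 mm, bystander; origin under its centre.

How it is judged:
By the outcome, as a careful person would: the job done as asked, in the order asked, and still so for the second after the job is handed in, with the robot touching nothing.
It also fails if it takes over 72 s, if anything falls off the work surface, if the arm or the gripper's body presses on something with over 40 N, if the wrist force passes 120 N, or if a joint passes its speed limit or range.

## Working session

There is one attempt and no reset: what is moved stays moved. The work goes in short steps, Python scripts to look and compute and a shell command to move; the robot and the scene stay as the last step left them, time stands still between calls to the robot, and variables do not carry over. Pictures are saved under pics/ and viewed, at most 13 in all, crops included, and the job is handed in when it is done.

```bash
mkdir -p pics; python3 - <<'E'
from station import *
import cv2,numpy as np
s=sense();print(s['time_s'],s['position'],np.round(s['tcp_rot'],3).tolist(),s['gripper_width'])
for n in ('scene','side','wrist'):
    im=camera(n);cv2.imwrite(f'pics/{n}0.png',im[:,:,::-1])
    i=camera_info(n);print(n,{k:np.round(v,4).tolist() for k,v in i.items() if k!='name' and not isinstance(v,str)})
E
```

```text
0.0 [ 0.16676921 -0.57606812  0.23252035] [[0.961, 0.278, -0.0], [0.278, -0.961, 0.002], [0.0, -0.002, -1.0]] 0.08790513785750709
scene {'camera_matrix': [[596.4061, 0.0, 319.0627], [0.0, 596.4061, 245.2977], [0.0, 0.0, 1.0]], 'eye': [-0.4345, -0.9209, 0.8706], 'orientation': [[0.6964, -0.3599, 0.6209], [-0.7172, -0.3782, 0.5853], [0.0242, -0.8529, -0.5215]]}
side {'camera_matrix': [[529.2183, 0.0, 323.6323], [0.0, 529.2183, 233.1068], [0.0, 0.0, 1.0]], 'eye': [-0.3202, 0.7476, 0.7856], 'orientation': [[-0.695, -0.4039, 0.5949], [-0.7187, 0.3636, -0.5927], [0.0231, -0.8395, -0.5429]]}
wrist {'camera_matrix': [[403.8877, 0.0, 313.6726], [0.0, 403.8877, 234.7275], [0.0, 0.0, 1.0]], 'tool_from_camera': [[0.001, -0.9538, -0.3005, 0.0837], [1.0, 0.0008, 0.0006, 0.0007], [-0.0004, -0.3005, 0.9538, -0.1517], [0.0, 0.0, 0.0, 1.0]]}
```

View pics/scene0.png

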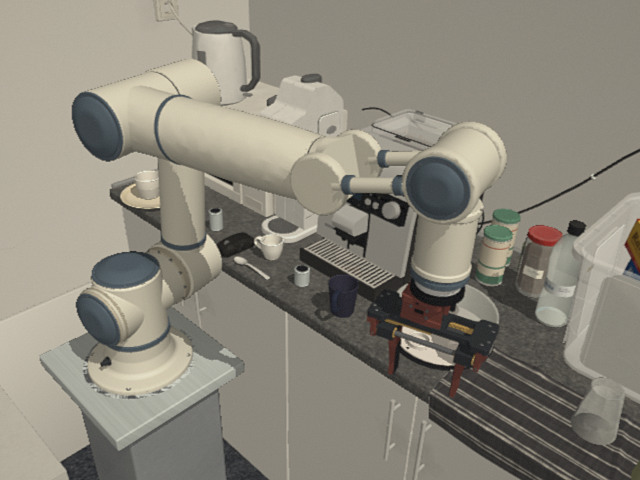

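View pics/side0.png

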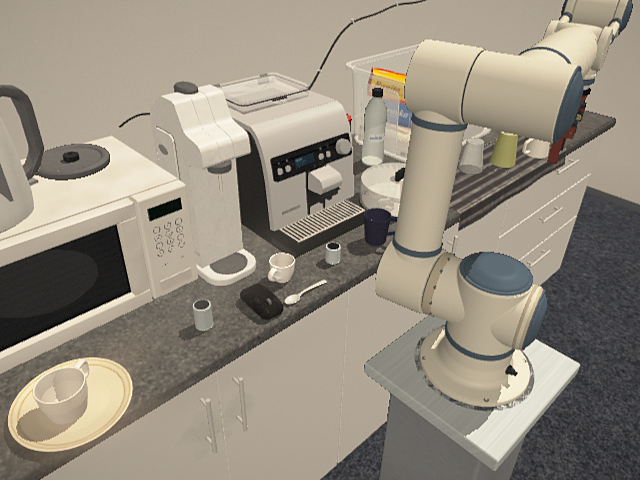

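Scene view: tall tub at about (216,218), short tub at (302,276), navy mug at (343,296), carousel behind the gripper near (450,330). Side view: tall tub top at (202,305), short tub top at (333,247), carousel at (383,188), partly behind the arm.

```bash
cat > h.py <<'E'
from station import *
import cv2,numpy as np
def cam(n,s=None):
    i=camera_info(n);K=np.array(i['camera_matrix'])
    if n=='wrist':
        T=np.array(i['tool_from_camera']);R=np.array(s['tcp_rot']);return K,np.array(s['position'])+R@T[:3,3],R@T[:3,:3]
    return K,np.array(i['eye']),np.array(i['orientation'])
def ray(c,uv):
    K,e,R=c;d=R@np.linalg.inv(K)@np.array([*uv,1.]);return e,d/np.linalg.norm(d)
def plane(c,uv,z):
    e,d=ray(c,uv);return e+d*(z-e[2])/d[2]
def meet(*rs):
    A=0;b=0
    for e,d in rs:
        P=np.eye(3)-np.outer(d,d);A=A+P;b=b+P@e
    x=np.linalg.solve(A,b);return x,[float(np.linalg.norm((np.eye(3)-np.outer(d,d))@(x-e))) for e,d in rs]
def snap(name,n='wrist'):
    s=sense();im=camera(n)[:,:,::-1].copy();cv2.imwrite(f'pics/{name}.png',im);return s,cam(n,s),im
def togo(s,p):  # world target -> shift in tool axes
    return np.round(np.array(s['tcp_rot']).T@(np.array(p)-np.array(s['position'])),4)
E
python3 - <<'E'
from h import *
sc,sd=cam('scene'),cam('side')
for n,a,b in (('tall top',(216,210),(202,305)),('short top',(302,268),(333,247))):
    print(n,meet(ray(sc,a),ray(sd,b)))
for n,a,b in (('navy',(343,312),(377,240)),('white',(271,256),(281,278)),('mouse',(237,244),(262,300)),('spoon',(252,267),(305,292))):
    print(n,plane(sc,a,0),plane(sd,b,0))
print(plane(sd,(383,170),.02),plane(sd,(380,213),0.01))
a=cv2.imread('pics/scene0.png')[180:300,170:370];b=cv2.imread('pics/wrist0.png')
c=cv2.imread('pics/side0.png')[150:340,180:430]
out=np.zeros((600,800,3),np.uint8);out[:240,:400]=cv2.resize(a,(400,240));out[240:544,:400]=cv2.resize(c,(400,304));out[:300,400:]=cv2.resize(b,(400,300))
cv2.imwrite('pics/c1.png',out)
E
```

```text
tall top (array([0.45525472, 0.32962318, 0.05605863]), [0.00317806828481551, 0.003178068284815453])
short top (array([ 0.43792647, -0.03991957,  0.04201291]), [0.0033329335855094575, 0.0033329335855094623])
navy [ 0.42572279 -0.19407677  0.        ] [ 0.41984936 -0.19323549  0.        ]
white [0.46768318 0.10732663 0.        ] [0.4661934  0.10479381 0.        ]
mouse [0.44087263 0.21908969 0.        ] [0.43292016 0.189355   0.        ]
spoon [0.39567642 0.10165598 0.        ] [0.38804052 0.09781458 0.        ]
[ 0.66256371 -0.49890647  0.02      ] [ 0.49756782 -0.29422713  0.01      ]
```

View pics/c1.png

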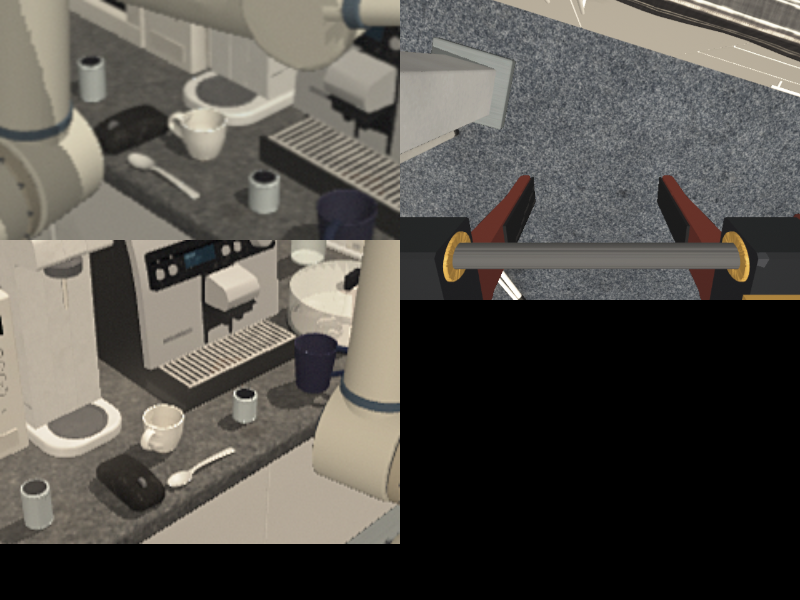

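The composite shows both tubs upright with dark lids, and the white drum of the carousel beyond the navy mug. The wrist view is still off the worktop. I'll move over the carousel and look down.

```bash
python3 -m crank '[[0.036,-0.018,-0.009,0,0,0],[0.036,-0.018,-0.009,0,0,0],[0.036,-0.018,-0.009,0,0,0],[0.036,-0.018,-0.009,0,0,0],[0.036,-0.018,-0.009,0,0,0],[0.036,-0.018,-0.009,0,0,0],[0.036,-0.018,-0.009,0,0,0],[0,0,0,0,0,0]]'; python3 - <<'E'
from h import *
s,c,im=snap('w1');print(s['position'],s['tcp_rot'][0])
snap('s1','scene')
E
```

```text
time_s: 0.95
position: [0.3769, -0.3824, 0.2981]
tcp_rot: [[0.959, 0.284, 0.003], [0.284, -0.959, -0.001], [0.002, 0.001, -1.0]]
contact_force: [-0.3, 0.7, 0.4]
gripper_width: 0.0879
gripper_force: 0.0
[ 0.37691854 -0.38239121  0.2981216 ] [0.95895884 0.2835335  0.00258843]
```

View pics/w1.png

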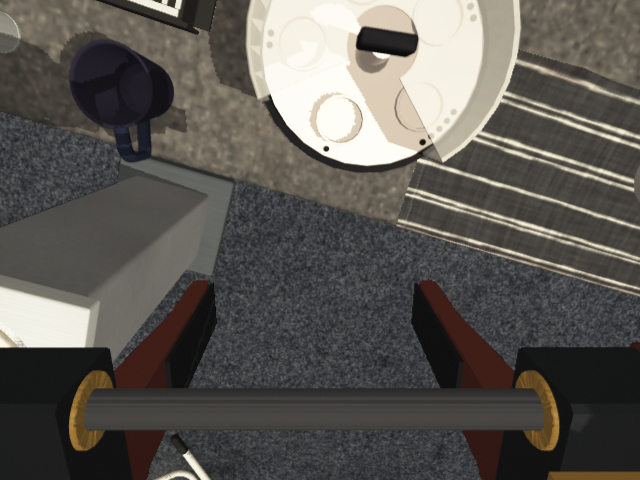

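The wrist view shows the knob bar at (387,41). Socket 1 with its single dot is at (335,119) with the dot at (326,148). Socket 2 (two dots) is under the guard at (300,42). The opening's right edge runs from (402,80) to (442,160), and the navy mug is at (118,90). One nearer view for the second measurement.

```bash
python3 -m crank '[[0.04,0.02,0,0,0,0],[0.04,0.02,0,0,0,0],[0.04,0.02,0,0,0,0],[0,0,0,0,0,0]]' | head -3; python3 - <<'E'
from h import *
s,c,im=snap('w2');np.savez('pics/w2.npz',p=s['position'],R=s['tcp_rot'])
E
```

```text
time_s: 1.45
position: [0.5085, -0.411, 0.2892]
tcp_rot: [[0.96, 0.279, -0.007], [0.279, -0.96, 0.007], [-0.005, -0.008, -1.0]]
```

View pics/w2.png

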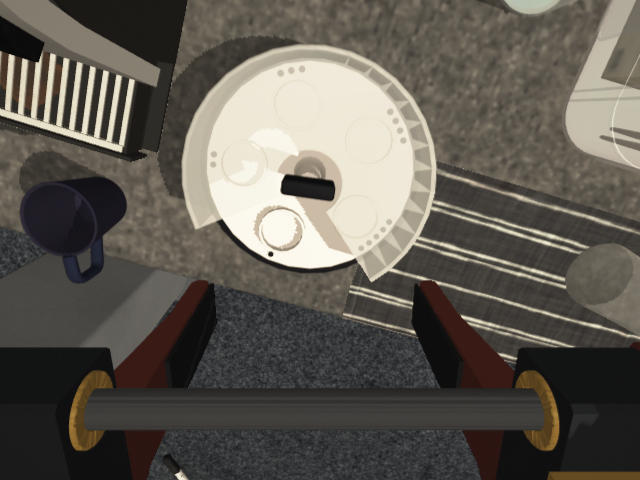

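Second view: socket 1 rim is centred about (280,228) with its dot at (270,254). The knob is at (307,187), the guard's opening corners are at (195,229) and (373,281), and the two dots of socket 2 are at (213,158).

```bash
python3 - <<'E'
from h import *
c2=cam('wrist',dict(position=np.load('pics/w2.npz')['p'],tcp_rot=np.load('pics/w2.npz')['R']))
c1=cam('wrist',dict(position=[0.37691854,-0.38239121,0.2981216],tcp_rot=[[0.959,0.2835,0.0026],[0.284,-0.959,-0.001],[0.002,0.001,-1.0]]))
for n,a,b in (('rim1',(335,119),(280,228)),('dot1',(326,148.5),(270,254)),('knob top',(387,38),(308,186)),('rcorner',(442,161),(373,281)),('lcorner',(268,97),(195,229))):
    print(n,meet(ray(c1,a),ray(c2,b)),plane(c2,b,.021)[:2])
im=cv2.imread('pics/w2.png');g=cv2.cvtColor(im,cv2.COLOR_BGR2GRAY)
m=(g<50).astype(np.uint8);m[:,:250]=0;m[:160]=0;m[212:]=0;m[:,360:]=0
k=max(cv2.findContours(m,0,2)[0],key=cv2.contourArea);r=cv2.minAreaRect(k);print('knob',r)
bx=cv2.boxPoints(r);e=sorted([tuple((bx[i]+bx[(i+1)%4])/2) for i in range(4)])
L,Rr=plane(c2,e[0],.1)[:2],plane(c2,e[3],.1)[:2];d=L-Rr;print('knob dir',np.degrees(np.arctan2(d[1],d[0])),np.linalg.norm(d),(L+Rr)/2)
p=plane(c2,(195,229),.075)[:2];q=plane(c2,(373,281),.075)[:2];print('corners',p,q,np.linalg.norm(p-q),2*.117*np.sin(np.radians(50)))
v=q-p;n=np.array([v[1],-v[0]])/np.linalg.norm(v);C=(p+q)/2-n*.117*np.cos(np.radians(50));C2=(p+q)/2+n*.117*np.cos(np.radians(50));print(C,C2,np.degrees(np.arctan2(*n[::-1])))
# roof outer circle points
pts=[(310,44),(183,165),(436,165)];P=np.array([plane(c2,u,.075)[:2] for u in pts]+[p,q]);
A=np.c_[2*P,np.ones(5)];x=np.linalg.lstsq(A,(P**2).sum(1),rcond=None)[0];print('roof circ',x[:2],np.sqrt(x[2]+x[:2]@x[:2]))
W=c2
for u in ((270,254),(213,158)): print('dots',plane(c2,u,.0125)[:2])
E
```

```text
rim1 (array([ 0.45324174, -0.38548923,  0.00763839]), [0.0009505757912508998, 0.0009505757912509132]) [ 0.45726125 -0.38650751]
dot1 (array([ 0.42213183, -0.38376513,  0.01386037]), [0.00031636920439345295, 0.00031636920439335136]) [ 0.42501978 -0.38355582]
knob top (array([ 0.52478641, -0.40041323,  0.09792243]), [5.1914330276226356e-05, 5.191433027633098e-05]) [ 0.51011401 -0.40296674]
rcorner (array([ 0.44620135, -0.48878417,  0.07089342]), [0.0010598640849641557, 0.0010598640849639816]) [ 0.4264217  -0.50343821]
lcorner (array([ 0.45606619, -0.31690753,  0.09150696]), [0.0036437569785574154, 0.0036437569785574223]) [ 0.43004322 -0.29799635]
knob ((307.96856689453125, 187.0638885498047), (52.91933822631836, 19.77156639099121), 7.765166282653809)
knob dir 98.48090409965853 0.045119286674970796 [ 0.52428847 -0.40067292]
corners [ 0.45064333 -0.30975327] [ 0.44748805 -0.48874648] 0.17902101777781032 0.17925439968984086
[ 0.52426016 -0.4005754 ] [ 0.37387122 -0.39792435] 178.99009601876548
roof circ [ 0.52293022 -0.40121063] 0.11569642473332047
dots [ 0.42167537 -0.38343903]
dots [ 0.50899636 -0.29922865]
```

```bash
python3 - <<'E'
from h import *
sc,sd=cam('scene'),cam('side')
for n,a,b in (('head',(350,218),(323,182)),('capsule top front',(312,80),(186,88))):print(n,meet(ray(sc,a),ray(sd,b)))
for n,u,z in (('micro bottom corner',(152,303),0.02),('micro left',(0,357),.02),('capsule foot front',(212,284),0.0),('tray front L',(277,243),.05),('counter edge',(120,385),0)):print(n,plane(sd,u,z))
print(np.round(sense()['joint_pos'],2))
E
```

```text
head (array([ 0.54058904, -0.09934159,  0.16657445]), [0.005944056022200471, 0.005944056022200626])
capsule top front (array([0.68332671, 0.17502684, 0.4237557 ]), [0.0009199849332433171, 0.0009199849332430961])
micro bottom corner [0.56773144 0.38676714 0.02      ]
micro left [0.6199096  0.67836485 0.02      ]
capsule foot front [0.55805331 0.23988264 0.        ]
tray front L [0.53077266 0.06186592 0.05      ]
counter edge [ 4.19448832e-01  5.37637780e-01 -1.11022302e-16]
[-0.73  0.27  0.93 -0.    1.95  0.56]
```

```bash
python3 -m crank '[[0,-0.046,0,0,0,0],[0,-0.046,0,0,0,0],[0,-0.046,0,0,0,0],[0,-0.046,0,0,0,0],[0.01,-0.046,0,0,0,0],[0.01,-0.046,0,0,0,0],[0.01,-0.046,0,0,0,0],[0.01,-0.046,0,0,0,0]]'|head -3;  python3 -m crank '[[0.01,-0.046,0,0,0,0],[0.01,-0.046,0,0,0,0],[0.01,-0.046,0,0,0,0],[0.01,-0.046,0,0,0,0],[0.01,-0.046,0,0,0,0],[0.01,-0.046,0,0,0,0],[0.01,-0.046,0,0,0,0],[0,0,0,0,0,0]]'|head -3
python3 - <<'E'
from h import *
s,c,im=snap('w3');np.savez('pics/w3.npz',p=s['position'],R=s['tcp_rot'])
E
```

```text
time_s: 2.3
position: [0.4399, -0.0447, 0.2974]
tcp_rot: [[0.961, 0.275, 0.002], [0.275, -0.961, -0.001], [0.002, 0.002, -1.0]]
time_s: 3.1
position: [0.4182, 0.2862, 0.2962]
tcp_rot: [[0.959, 0.282, -0.001], [0.282, -0.959, 0.001], [-0.0, -0.001, -1.0]]
```

View pics/w3.png

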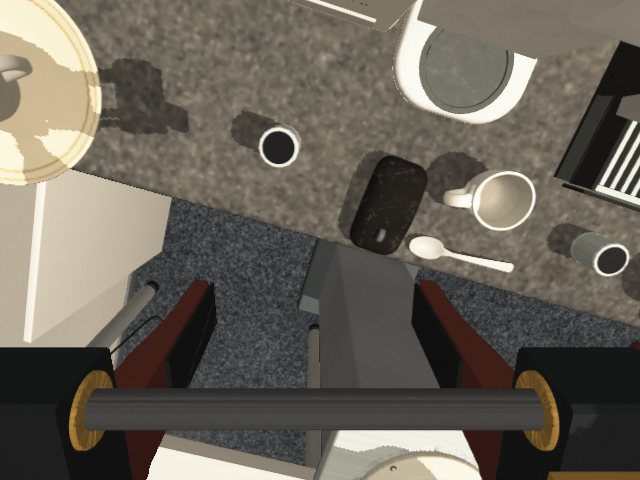

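The tall tub's lid is centred about (279,147) and the short tub's lid about (610,261). The mouse is at (390,204), the white cup at (502,200) and the spoon at (460,254). All are clear of the tall tub's grasp.

```bash
python3 - <<'E'
from h import *
d=np.load('pics/w3.npz');s=dict(position=d['p'],tcp_rot=d['R']);c=cam('wrist',s)
sc=cam('scene')
im=cv2.imread('pics/w3.png');g=cv2.cvtColor(im,cv2.COLOR_BGR2GRAY)
def lid(x,y,w=24):
    m=(g[y-w:y+w,x-w:x+w]<60).astype(np.uint8);n,l,st,ce=cv2.connectedComponentsWithStats(m);k=l[w,w];return ce[k]+[x-w,y-w],st[k]
for n,u,z,a in (('tall',(279,147),.058,(216,210)),('short',(610,261),.044,(302,268))):
    p,st=lid(*u);w=plane(c,p,z);print(n,p,st,w,meet(ray(c,p),ray(sc,a)),togo(s,[w[0],w[1],.032]))
print(plane(c,(395,25),.05),plane(c,(390,204),.03),plane(c,(502,200),.05))
E
```

```text
tall [278.12303665 147.26439791] [  8   9  31  32 764] [0.45451805 0.33137102 0.058     ] (array([0.45590571, 0.33027262, 0.05880832]), [0.0016565195655072738, 0.0016565195655072482]) [ 0.0477 -0.0328  0.2642]
short [611.56308851 260.10169492] [ 12  11  28  25 531] [ 0.43931055 -0.04023269  0.044     ] (array([ 0.43967362, -0.04005092,  0.04454491]), [0.00037311503519871616, 0.0003731150351987728]) [-0.0716  0.3195  0.2639]
[0.58588274 0.25976012 0.05      ] [0.42784357 0.20412663 0.03      ] [0.46697329 0.10256513 0.05      ]
```

```bash
python3 -m crank '[[0.016,-0.011,0.01,0,0,0],[0.016,-0.011,0.02,0,0,0],[0.016,-0.011,0.03,0,0,0],[0,0,0.03,0,0,0],[0,0,0.03,0,0,0],[0,0,0.02,0,0,0],[0,0,0.01,0,0,0],[0,0,0,0,0,0]]' 0.07|head -3; python3 - <<'E'
from h import *
s,c,im=snap('w4');p=plane(c,(0,0),.058)
g=cv2.cvtColor(im,cv2.COLOR_BGR2GRAY);m=(g<60).astype(np.uint8)
print(togo(s,[.4545,.331,.032]))
n,l,st,ce=cv2.connectedComponentsWithStats(m)
for k in range(1,n):
    if st[k,4]>300 : print(st[k],ce[k],togo(s,plane(c,ce[k],.058)))
E
```

```text
time_s: 3.95
position: [0.4566, 0.3267, 0.1459]
tcp_rot: [[0.961, 0.276, -0.001], [0.276, -0.961, -0.001], [-0.001, 0.001, -1.0]]
[-0.0006 -0.0048  0.1139]
[ 280  226   47   45 1697] [302.87271656 248.03771361] [-0.0006 -0.0059  0.0879]
[    0   242   640   238 56722] [329.74501957 386.66815345] [-0.1043  0.0123  0.088 ]
```

```bash
python3 -m crank '[[0,-0.003,0.015,0,0,0],[0,-0.0025,0.025,0,0,0],[0,0,0.025,0,0,0],[0,0,0.022,0,0,0],[0,0,0.018,0,0,0],[0,0,0.009,0,0,0],[0,0,0,0,0,0]]'|sed -n 2p\;4p; python3 -m crank '[[0,0,0,0,0,0],[0,0,0,0,0,0],[0,0,0,0,0,0],[0,0,0,0,0,0],[0,0,0,0,0,0]]' 0.03 15
```

```text
position: [0.4545, 0.3339, 0.0315]
contact_force: [-0.1, 0.1, 1.0]
time_s: 5.2
position: [0.4553, 0.3343, 0.0333]
tcp_rot: [[0.961, 0.278, 0.001], [0.278, -0.961, 0.0], [0.001, -0.0, -1.0]]
contact_force: [0.3, 0.3, 2.3]
gripper_width: 0.0377
gripper_force: 15.0
```

```bash
python3 -m crank '[[0,0,-0.012,0,0,0],[0,0,-0.025,0,0,0],[-0.005,-0.001,-0.03,0,0,0],[-0.01,-0.003,-0.03,0,0,2],[-0.01,-0.003,-0.03,0,0,3],[-0.01,-0.003,-0.025,0,0,4],[0,0,-0.012,0,0,4],[0,0,0,0,0,3]]'; python3 -m crank '[[0,0.02,0,0,0,0],[0,0.04,0,0,0,0],[0,0.045,0,0,0,0],[0,0.045,0,0,0,0],[0,0.045,0,0,0,0],[0,0.045,0,0,0,0],[0,0.045,0,0,0,0],[0,0.045,0,0,0,0]]'
```

```text
time_s: 6.0
position: [0.4191, 0.336, 0.2008]
tcp_rot: [[1.0, 0.0, 0.005], [0.0, -1.0, 0.003], [0.005, -0.003, -1.0]]
contact_force: [0.2, 0.2, -1.2]
gripper_width: 0.0376
gripper_force: 15.0
time_s: 6.8
position: [0.419, 0.0037, 0.1977]
tcp_rot: [[1.0, 0.003, 0.002], [0.003, -1.0, -0.0], [0.002, 0.0, -1.0]]
contact_force: [-0.1, -0.2, -0.4]
gripper_width: 0.038
gripper_force: 15.0
```

```bash
python3 -m crank '[[0,0.045,0,0,0,0],[0,0.045,0,0,0,0],[0,0.045,0,0,0,0],[0.005,0.045,0,0,0,0],[0.01,0.045,0,0,0,0],[0.01,0.045,0,0,0,0],[0.01,0.045,0,0,0,0],[0.002,0.045,0,0,0,0]]'|sed -n 2p; python3 -m crank '[[0,0.02,0.01,0,0,0],[0,0.009,0.03,0,0,0],[0,0,0.03,0,0,0],[0,0,0.01,0,0,0],[0,0,0,0,0,0],[0,0,0,0,0,0]]'; python3 - <<'E'
from h import *
s,c,im=snap('w5');print(togo(s,[.456,-.388,.043]))
E
```

```text
position: [0.4578, -0.3564, 0.1972]
time_s: 8.2
position: [0.458, -0.3836, 0.1185]
tcp_rot: [[1.0, 0.003, 0.001], [0.003, -1.0, -0.001], [0.001, 0.001, -1.0]]
contact_force: [-0.3, -0.6, 0.6]
gripper_width: 0.0378
gripper_force: 15.0
[-0.0021  0.0043  0.0755]
```

View pics/w5.png

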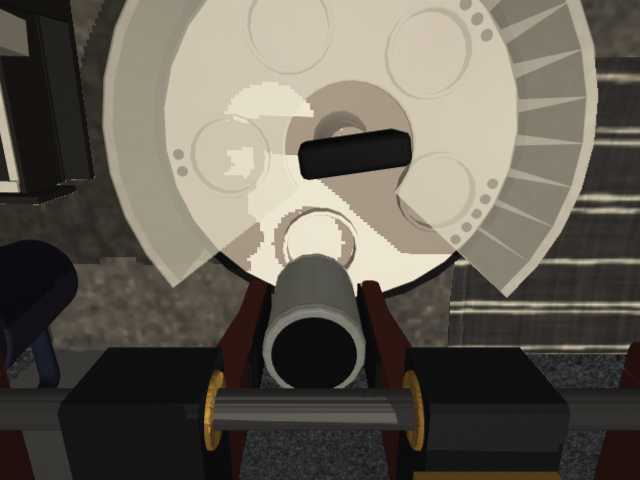

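Socket 1's rim is visible ahead of the tub: outer edge from (275,243) to (357,243), top at (320,207). The tub is held upright at about (315,345), and the knob is at (355,153).

```bash
python3 - <<'E'
from h import *
s=sense();c=cam('wrist',s)
for u in ((275,243),(357,243),(316,243),(320,207)): print(u,plane(c,u,.021))
im=cv2.imread('pics/w5.png');g=cv2.cvtColor(im,cv2.COLOR_BGR2GRAY)
m=(g<45).astype(np.uint8);m[190:]=0;m[:120]=0;m[:,:280]=0;m[:,430:]=0
k=max(cv2.findContours(m,0,2)[0],key=cv2.contourArea);M=cv2.moments(k);u=(M['m10']/M['m00'],M['m01']/M['m00']);print('knob',u,plane(c,u,.104))
for u in ((173,286),(506,296)):print('corner',plane(c,u,.075))
E
```

```text
(275, 243) [ 0.45793509 -0.35949976  0.021     ]
(357, 243) [ 0.45810615 -0.41301595  0.021     ]
(316, 243) [ 0.4580206  -0.38625129  0.021     ]
(320, 207) [ 0.48212635 -0.38865381  0.021     ]
knob (354.40377452197663, 153.5017382666998) [ 0.52433919 -0.40088314  0.104     ]
corner [ 0.4518869  -0.31022995  0.075     ]
corner [ 0.44657479 -0.4874161   0.075     ]
```

```bash
python3 - <<'E'
from h import *
s=sense();c=cam('wrist',s);im=cv2.imread('pics/w5.png');g=cv2.cvtColor(im,cv2.COLOR_BGR2GRAY)
m=(g<25).astype(np.uint8);n,l,st,ce=cv2.connectedComponentsWithStats(m);k=l[352,315];print(st[k],ce[k],plane(c,ce[k],s['position'][2]+.0247))
E
python3 -m crank '[[-0.001,0.003,0.015,0,0,0],[0,0,0.018,0,0,0],[0,0,0.015,0,0,0],[0,0,0.01,0,0,0],[0,0,0.004,0,0,0],[0,0,0,0,0,0],[0,0,0,0,0,0]]'
```

```text
[ 272  318   84   71 4779] [313.66959615 353.88951664] [ 0.45666726 -0.38445527  0.14380814]
time_s: 8.95
position: [0.4568, -0.3868, 0.0553]
tcp_rot: [[1.0, 0.003, 0.001], [0.003, -1.0, -0.001], [0.001, 0.001, -1.0]]
contact_force: [0.4, 0.3, 0.4]
gripper_width: 0.0377
gripper_force: 15.0
```

```bash
python3 -m crank '[[0.001,0,0.003,0,0,0],[0,0,0.003,0,0,0],[0,0,0.002,0,0,0],[0,0,0.001,0,0,0],[0,0,0,0,0,0],[0,0,0,0,0,0]]';python3 -m crank '[[0,0,0.001,0,0,0],[0,0,0.001,0,0,0],[0,0,0,0,0,0],[0,0,0,0,0,0]]'
```

```text
time_s: 9.55
position: [0.4575, -0.3866, 0.0457]
tcp_rot: [[1.0, 0.003, 0.0], [0.003, -1.0, 0.0], [0.0, -0.0, -1.0]]
contact_force: [0.4, 0.1, 0.2]
gripper_width: 0.0381
gripper_force: 15.0
time_s: 9.95
position: [0.4576, -0.3866, 0.0438]
tcp_rot: [[1.0, 0.003, 0.0], [0.003, -1.0, -0.0], [0.0, 0.0, -1.0]]
contact_force: [-0.7, -0.1, 0.7]
gripper_width: 0.0382
gripper_force: 15.0
```

```bash
python3 -m crank '[[0,0,0.0005,0,0,0],[0,0,0.0005,0,0,0],[0,0,0,0,0,0],[0,0,0,0,0,0]]'|sed -n '2p;4p';python3 -m crank '[[0,0,0.0005,0,0,0],[0,0,0.0005,0,0,0],[0,0,0,0,0,0],[0,0,0,0,0,0]]'|sed -n '2p;4p'
```

```text
position: [0.4576, -0.3866, 0.0437]
contact_force: [-2.4, 2.1, 6.5]
position: [0.4576, -0.3867, 0.0437]
contact_force: [-2.8, 2.9, 9.1]
```

```bash
python3 -m crank '[[0,0,-0.0005,0,0,0],[0,0,-0.0005,0,0,0],[0,0,0,0,0,0]]'|sed -n '2p;4p';python3 -m crank '[[0,0,0,0,0,0],[0,0,0,0,0,0],[0,0,0,0,0,0],[0,0,0,0,0,0]]' 0.056; python3 -m crank '[[0,0,-0.01,0,0,0],[0,0,-0.02,0,0,0],[0,0,-0.03,0,0,0],[0,0,-0.03,0,0,0],[0,0,-0.03,0,0,0],[0,0,-0.02,0,0,0],[0,0,0,0,0,0]]'; python3 - <<'E'
from h import *
s,c,im=snap('w6')
im[300:,:]=im[300:,:]
E
```

```text
position: [0.4576, -0.3867, 0.0437]
contact_force: [-1.7, 1.4, 6.2]
time_s: 11.45
position: [0.4574, -0.3864, 0.0421]
tcp_rot: [[1.0, 0.003, -0.0], [0.003, -1.0, 0.0], [-0.0, -0.0, -1.0]]
contact_force: [-0.7, -0.3, 0.3]
gripper_width: 0.0562
gripper_force: 0.0
time_s: 12.15
position: [0.4586, -0.3876, 0.1877]
tcp_rot: [[1.0, 0.003, 0.006], [0.003, -1.0, -0.005], [0.006, 0.005, -1.0]]
contact_force: [0.2, -0.1, 0.3]
gripper_width: 0.0557
gripper_force: 0.0
```

View pics/w6.png

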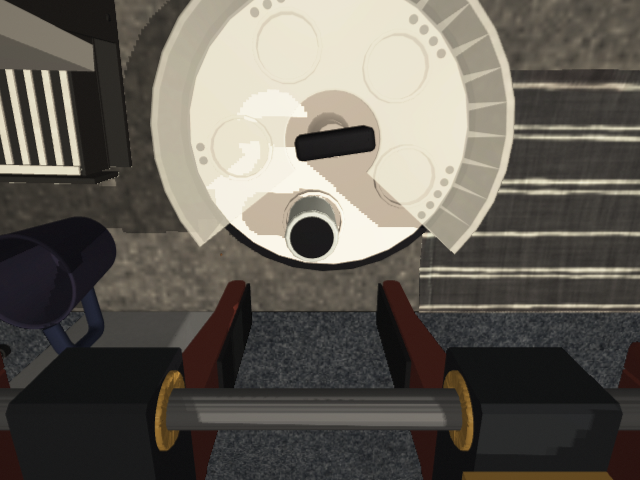

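The tall tub stands in socket 1, lid at (311,237), with the rim showing round it. The knob is at (335,143). Next I go above the knob and turn the tool to match the bar.

```bash
python3 - <<'E'
from h import *
s=sense();c=cam('wrist',s);im=cv2.imread('pics/w6.png');g=cv2.cvtColor(im,cv2.COLOR_BGR2GRAY)
m=(g<45).astype(np.uint8);n,l,st,ce=cv2.connectedComponentsWithStats(m)
k=l[237,311];print(st[k],plane(c,ce[k],.0685));k=l[143,335];print(st[k],plane(c,ce[k],.104))
r=cv2.minAreaRect(np.argwhere(l==k)[:,::-1].astype(np.float32));bx=cv2.boxPoints(r);e=sorted([tuple((bx[i]+bx[(i+1)%4])/2) for i in range(4)])
d=plane(c,e[0],.1)-plane(c,e[3],.1);print(np.degrees(np.arctan2(d[1],d[0])))
E
python3 -m crank '[[0.01,0.002,0,0,0,0],[0.02,0.003,0,0,0,0],[0.02,0.004,0,0,0,0],[0.012,0.003,0,0,0,0],[0.003,0.001,0,0,0,0],[0,0,0,0,0,4],[0,0,0,0,0,8],[0,0,0,0,0,8]]' |sed -n 2,3p;python3 -m crank '[[0,0,0,0,0,8],[0,0,0,0,0,8],[0,0,0,0,0,8],[0,0,0,0,0,8],[0,0,0,0,0,8],[0,0,0,0,0,8],[0,0,0,0,0,8],[0,0,0,0,0,5.5]]' |sed -n 2,3p;python3 -m crank '[[0,0,0,0,0,0],[0,0,0,0,0,0]]' |sed -n 2,3p
```

```text
[ 291  217   42   41 1341] [ 0.45600566 -0.38662403  0.0685    ]
[ 295  126   80   35 2004] [ 0.52327614 -0.3996003   0.104     ]
98.4478539648725
position: [0.5222, -0.3991, 0.1809]
tcp_rot: [[0.939, -0.345, -0.002], [-0.345, -0.939, 0.002], [-0.002, -0.001, -1.0]]
position: [0.5221, -0.3991, 0.1811]
tcp_rot: [[0.145, -0.989, -0.002], [-0.989, -0.145, 0.002], [-0.002, 0.002, -1.0]]
position: [0.5222, -0.3992, 0.1817]
tcp_rot: [[0.153, -0.988, -0.001], [-0.988, -0.153, 0.001], [-0.001, 0.001, -1.0]]
```

```bash
python3 -m crank '[[0.0015,-0.0015,0.015,0,0,0],[0,0,0.025,0,0,0],[0,0,0.025,0,0,0],[0,0,0.018,0,0,0],[0,0,0.008,0,0,0],[0,0,0,0,0,0]]' |sed -n 2,4p;python3 -m crank '[[0,0,0,0,0,0],[0,0,0,0,0,0],[0,0,0,0,0,0],[0,0,0,0,0,0],[0,0,0,0,0,0],[0,0,0,0,0,0],[0,0,0,0,0,0],[0,0,0,0,0,0]]' 0.005 25
```

```text
position: [0.5235, -0.4, 0.0891]
tcp_rot: [[0.151, -0.989, -0.003], [-0.989, -0.151, 0.002], [-0.003, 0.002, -1.0]]
contact_force: [-0.2, 0.1, 0.0]
time_s: 15.4
position: [0.5226, -0.401, 0.092]
tcp_rot: [[0.149, -0.989, -0.003], [-0.989, -0.149, -0.0], [-0.0, 0.003, -1.0]]
contact_force: [-7.4, -0.0, 3.2]
gripper_width: 0.0137
gripper_force: 25.0
```

```bash
python3 -m crank '[[0,0,0,0,0,-3],[0,0,0,0,0,-5],[0,0,0,0,0,-6],[0,0,0,0,0,-6],[0,0,0,0,0,-6],[0,0,0,0,0,-6],[0,0,0,0,0,-6],[0,0,0,0,0,-6]]';python3 -m crank '[[0,0,0,0,0,-6],[0,0,0,0,0,-6],[0,0,0,0,0,-6],[0,0,0,0,0,-6],[0,0,0,0,0,-5],[0,0,0,0,0,-3],[0,0,0,0,0,0],[0,0,0,0,0,0]]'
```

```text
time_s: 16.2
position: [0.5232, -0.4007, 0.092]
tcp_rot: [[0.797, -0.604, -0.002], [-0.604, -0.797, 0.0], [-0.002, 0.001, -1.0]]
contact_force: [-4.7, 2.0, 2.3]
gripper_width: 0.014
gripper_force: 25.0
time_s: 17.0
position: [0.5234, -0.4002, 0.092]
tcp_rot: [[0.996, -0.093, -0.002], [-0.093, -0.996, 0.001], [-0.002, -0.001, -1.0]]
contact_force: [-4.7, 3.9, 2.6]
gripper_width: 0.0138
gripper_force: 25.0
```

```bash
python3 -m crank '[[0,0,0,0,0,-2],[0,0,0,0,0,-2],[0,0,0,0,0,-0.3],[0,0,0,0,0,0],[0,0,0,0,0,0]]'|sed -n 2,4p;python3 -m crank '[[0,0,0,0,0,0],[0,0,0,0,0,0],[0,0,0,0,0,0],[0,0,0,0,0,0],[0,0,0,0,0,0]]' 0.056;python3 -m crank '[[0,0,-0.01,0,0,0],[0,0,-0.025,0,0,0],[-0.015,0,-0.03,0,0,0],[-0.03,0,-0.03,0,0,0],[-0.03,0,-0.03,0,0,0],[-0.015,0,-0.02,0,0,0],[0,0,0,0,0,0],[0,0,0,0,0,0]]'|sed -n 2,4p; python3 - <<'E'
from h import *
s,c,im=snap('w7');np.savez('pics/w7.npz',p=s['position'],R=s['tcp_rot'])
E
```

```text
position: [0.5235, -0.4001, 0.092]
tcp_rot: [[1.0, -0.018, -0.002], [-0.018, -1.0, 0.001], [-0.002, -0.001, -1.0]]
contact_force: [-5.1, 3.8, 2.7]
time_s: 18.0
position: [0.5243, -0.4007, 0.0916]
tcp_rot: [[1.0, -0.018, 0.0], [-0.018, -1.0, -0.0], [0.0, 0.0, -1.0]]
contact_force: [0.1, 0.0, -0.9]
gripper_width: 0.0504
gripper_force: 0.0
position: [0.4346, -0.3991, 0.2371]
tcp_rot: [[1.0, -0.019, 0.001], [-0.019, -1.0, -0.001], [0.001, 0.001, -1.0]]
contact_force: [0.0, -0.4, -1.2]
```

View pics/w7.png

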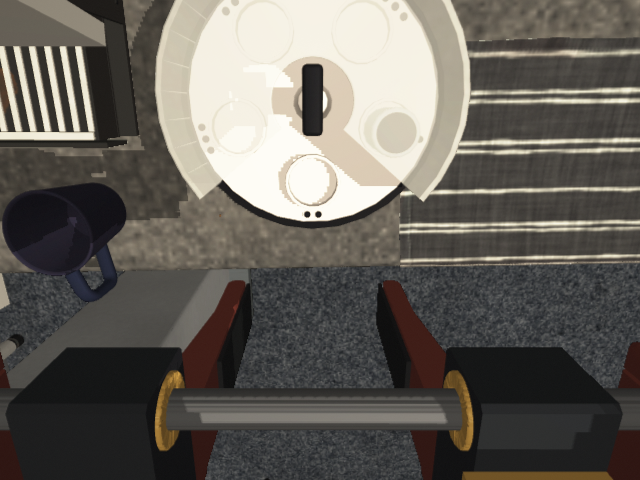

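Socket 2 now stands in the opening: rim centred about (311,181), its two dots at (307,214) and (318,214). The guard corners are at (201,198) and (424,201). The tall tub is still upright, seen through the guard at (397,133).

```bash
python3 - <<'E'
from h import *
d=np.load('pics/w7.npz');s=dict(position=d['p'],tcp_rot=d['R']);c=cam('wrist',s)
im=cv2.imread('pics/w7.png');g=cv2.cvtColor(im,cv2.COLOR_BGR2GRAY)
m=(g<50).astype(np.uint8);n,l,st,ce=cv2.connectedComponentsWithStats(m)
k=l[100,312];A=plane(c,ce[k],.1)[:2];print('knob',A)
r=cv2.minAreaRect(np.argwhere(l==k)[:,::-1].astype(np.float32));bx=cv2.boxPoints(r);e=sorted([tuple((bx[i]+bx[(i+1)%4])/2) for i in range(4)],key=lambda t:t[1])
v=plane(c,e[3],.1)-plane(c,e[0],.1);print('bar',np.degrees(np.arctan2(v[1],v[0])))
D=[ce[i] for i in range(1,n) if 15<st[i,4]<80 and 205<ce[i][1]<222 and 295<ce[i][0]<330];print(D)
ang=lambda p:np.degrees(np.arctan2(*(p[:2]-A)[::-1]))%360
print('dots',ang(plane(c,np.mean(D,0),.0125)),'rim',plane(c,(311,181),.021),ang(plane(c,(311,181),.021)))
p,q=plane(c,(201,198),.075)[:2],plane(c,(424,201),.075)[:2];v=q-p;print('corners',p,q,np.degrees(np.arctan2(-v[0],v[1]))%360,(ang(p)+ang(q))/2)
# roof circle: extremes left/right edges by colour at row 85
print(plane(c,(156,85),.075),plane(c,(470,85),.075))
# rim ellipse from edges
roi=cv2.Canny(g[145:212,275:350],40,100);y,x=np.nonzero(roi);print(x.min()+275,x.max()+275,y.min()+145,y.max()+145)
E
```

```text
knob [ 0.52384918 -0.40050286]
bar 178.93009334702376
[array([307., 214.]), array([318., 214.])]
dots 178.94610773681683 rim [ 0.45459287 -0.39787882  0.021     ] 177.8301650864137
corners [ 0.4519682  -0.31102404] [ 0.44635774 -0.48772327] 178.18138401186576 178.57813973315479
[ 0.53639549 -0.2867171   0.075     ] [ 0.53232808 -0.51577465  0.075     ]
278 349 145 211
```

Turntable bar at 178.9°, opening about 178.6°, so it is aligned. Now the short tub.

```bash
python3 -m crank '[[0,-0.025,0,0,0,0],[0,-0.045,0,0,0,0],[0,-0.049,0,0,0,0],[0,-0.049,0,0,0,0],[0,-0.049,0,0,0,0],[0,-0.049,0,0,0,0],[0,-0.049,0,0,0,0],[0,-0.04,0.01,0,0,0]]' 0.07|sed -n 2p; python3 -m crank '[[0,-0.004,0.03,0,0,0],[0,0,0.04,0,0,0],[0,0,0.03,0,0,0],[0,0,0.005,0,0,0],[0,0,0,0,0,0],[0,0,0,0,0,0]]'|sed -n 2,4p; python3 - <<'E'
from h import *
s,c,im=snap('w8')
g=cv2.cvtColor(im,cv2.COLOR_BGR2GRAY);m=(g<60).astype(np.uint8)
print(togo(s,[.4395,-.0402,.028]))
n,l,st,ce=cv2.connectedComponentsWithStats(m)
for k in range(1,n):
    if st[k,4]>300 : print(st[k],ce[k],togo(s,plane(c,ce[k],.044)))
E
```

```text
position: [0.441, -0.0411, 0.2258]
position: [0.4416, -0.04, 0.1229]
tcp_rot: [[1.0, -0.018, 0.001], [-0.018, -1.0, -0.0], [0.001, 0.0, -1.0]]
contact_force: [0.5, -0.4, -0.1]
[-0.0022  0.0002  0.0949]
[370   0  29  46 575] [379.71304348  19.14782609] [0.1271 0.0344 0.079 ]
[ 180   11  229  156 4214] [251.76150925 126.13146654] [ 0.074  -0.0336  0.0789]
[ 204   12   21  131 1590] [214.73647799  75.84654088] [ 0.0999 -0.0522  0.079 ]
[ 229   12   18  131 1568] [237.62244898  75.94770408] [ 0.0998 -0.04    0.079 ]
[ 252   12   17  131 1580] [260.39240506  76.1       ] [ 0.0998 -0.0279  0.079 ]
[ 276   12   15  131 1617] [283.1546073   75.94928881] [ 0.0999 -0.0157  0.079 ]
[ 300   12   13  131 1671] [306.11490126  76.05206463] [ 0.0998 -0.0035  0.079 ]
[ 323   12   14  131 1622] [328.78545006  75.37669544] [0.1002 0.0086 0.079 ]
[ 344   12   16  131 1590] [351.48742138  75.57484277] [0.1001 0.0207 0.079 ]
[366  92  13  51 419] [371.5823389  123.84725537] [0.0753 0.0325 0.0789]
[    0   212   640   268 70591] [378.80718505 370.75580456] [-0.0841  0.0443  0.0788]
[ 286  234   50   47 1825] [310.43671233 256.92328767] [-0.0029 -0.0014  0.0788]
[   0  252   20   89 1294] [  7.38562597 299.98377125] [-0.0321 -0.1924  0.0788]
```

```bash
python3 -m crank '[[-0.0025,-0.001,0.012,0,0,0],[0,0,0.022,0,0,0],[0,0,0.022,0,0,0],[0,0,0.02,0,0,0],[0,0,0.013,0,0,0],[0,0,0.006,0,0,0],[0,0,0,0,0,0]]'|sed -n 2p\;4p; python3 -m crank '[[0,0,0,0,0,0],[0,0,0,0,0,0],[0,0,0,0,0,0],[0,0,0,0,0,0],[0,0,0,0,0,0]]' 0.03 15;python3 -m crank '[[0,0,-0.012,0,0,0],[0,0,-0.025,0,0,0],[0,0,-0.03,0,0,0],[0,0,-0.03,0,0,0],[0,0,-0.03,0,0,0],[0,0,-0.025,0,0,0],[0,0,-0.012,0,0,0],[0,0.02,0,0,0,0]]'
```

```text
position: [0.4381, -0.039, 0.0262]
contact_force: [-0.6, -0.2, -0.1]
time_s: 21.5
position: [0.4387, -0.039, 0.0271]
tcp_rot: [[1.0, -0.018, 0.001], [-0.018, -1.0, 0.0], [0.001, -0.0, -1.0]]
contact_force: [1.2, -0.7, 1.5]
gripper_width: 0.0378
gripper_force: 15.0
time_s: 22.3
position: [0.4389, -0.0581, 0.1934]
tcp_rot: [[1.0, -0.016, 0.004], [-0.016, -1.0, -0.0], [0.004, -0.0, -1.0]]
contact_force: [0.9, 0.2, -0.3]
gripper_width: 0.0377
gripper_force: 15.0
```

```bash
python3 -m crank '[[0,0.04,0,0,0,0],[0,0.045,0,0,0,0],[0,0.045,0,0,0,0],[0,0.045,0,0,0,0],[0.005,0.045,0,0,0,0],[0.006,0.045,0,0,0,0],[0.006,0.045,0,0,0,0],[0.004,0.031,0,0,0,0]]'|sed -n 2p; python3 -m crank '[[0,0,0.01,0,0,0],[0,0,0.03,0,0,0],[0,0,0.035,0,0,0],[0,0,0.02,0,0,0],[0,0,0.005,0,0,0],[0,0,0,0,0,0]]'; python3 - <<'E'
from h import *
s,c,im=snap('w9');np.savez('pics/w9.npz',p=s['position'],R=s['tcp_rot']);print(togo(s,[.454,-.399,.0376]))
E
```

```text
position: [0.4521, -0.4029, 0.1894]
time_s: 23.7
position: [0.4524, -0.3992, 0.0896]
tcp_rot: [[1.0, -0.018, -0.002], [-0.018, -1.0, 0.002], [-0.002, -0.002, -1.0]]
contact_force: [-0.4, -0.4, -1.4]
gripper_width: 0.0376
gripper_force: 15.0
[ 0.0017 -0.0001  0.052 ]
```

View pics/w9.png

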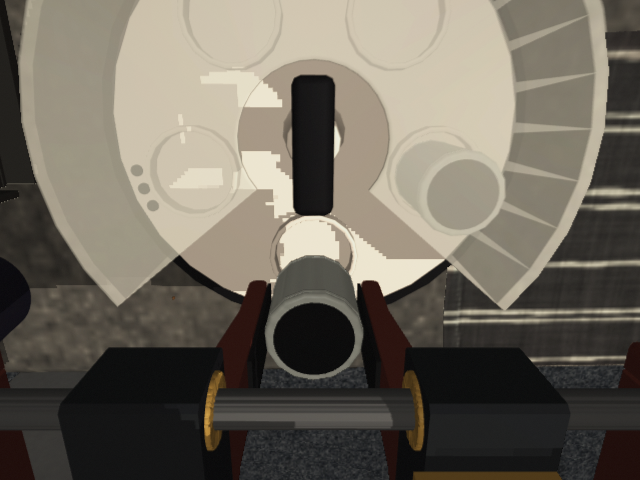

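Socket 2's rim shows ahead of the tub: outer edge from about (270,252) to (356,252), top at (313,214). The short tub's lid is at (314,338). The knob points straight at the opening and the tall tub is upright under the guard.

```bash
python3 - <<'E'
from h import *
d=np.load('pics/w9.npz');s=dict(position=d['p'],tcp_rot=d['R']);c=cam('wrist',s)
im=cv2.imread('pics/w9.png');g=cv2.cvtColor(im,cv2.COLOR_BGR2GRAY)
m=(g<25).astype(np.uint8);n,l,st,ce=cv2.connectedComponentsWithStats(m);k=l[338,314];print(st[k],plane(c,ce[k],s['position'][2]+.0169))
for u in ((270,252),(356,252),(313,214)): print(plane(c,u,.021))
E
```

```text
[ 274  304   80   70 4460] [ 0.45238204 -0.39983586  0.10653396]
[ 0.45662482 -0.37444723  0.021     ]
[ 0.45581665 -0.42429461  0.021     ]
[ 0.47895497 -0.39977055  0.021     ]
```

```bash
python3 -m crank '[[0.0015,-0.0005,0.01,0,0,0],[0,0,0.015,0,0,0],[0,0,0.01,0,0,0],[0,0,0.005,0,0,0],[0,0,0,0,0,0],[0,0,0,0,0,0]]'|sed -n '2p;4p';python3 -m crank '[[0,0,0.003,0,0,0],[0,0,0.003,0,0,0],[0,0,0.003,0,0,0],[0,0,0.001,0,0,0],[0,0,0,0,0,0],[0,0,0,0,0,0]]'|sed -n '2p;4p'
```

```text
position: [0.4543, -0.3999, 0.0507]
contact_force: [0.6, 0.2, -0.2]
position: [0.4543, -0.3999, 0.0407]
contact_force: [-0.3, 0.6, -1.2]
```

```bash
python3 -m crank '[[0,0,0.001,0,0,0],[0,0,0.001,0,0,0],[0,0,0.0005,0,0,0],[0,0,0,0,0,0],[0,0,0,0,0,0]]'|sed -n '2p;4p';python3 -m crank '[[0,0,0.0005,0,0,0],[0,0,0.0005,0,0,0],[0,0,0,0,0,0],[0,0,0,0,0,0]]'|sed -n '2p;4p'
```

```text
position: [0.4542, -0.3999, 0.0381]
contact_force: [0.4, 0.2, -0.9]
position: [0.4543, -0.3999, 0.0375]
contact_force: [-0.6, 1.1, 2.3]
```

```bash
python3 -m crank '[[0,0,0,0,0,0],[0,0,0,0,0,0],[0,0,0,0,0,0],[0,0,0,0,0,0],[0,0,0,0,0,0]]' 0.056|sed -n '2p;4,6p'; python3 -m crank '[[0,0,-0.01,0,0,0],[0,0,-0.02,0,0,0],[0,0,-0.03,0,0,0],[0,0,-0.03,0,0,0],[0,0,-0.03,0,0,0],[-0.02,0,-0.03,0,0,0],[0,0,-0.01,0,0,0],[0,0,0,0,0,0]]'; python3 - <<'E'
from h import *
s,c,im=snap('w10')
snap('sc10','scene');snap('sd10','side')
out=np.zeros((600,800,3),np.uint8);out[:360,:480]=cv2.resize(im,(480,360))
out[360:600,:320]=cv2.resize(cv2.imread('pics/sd10.png'),(320,240));out[360:600,320:640]=cv2.resize(cv2.imread('pics/sc10.png'),(320,240));cv2.imwrite('pics/f.png',out)
g=cv2.cvtColor(im,cv2.COLOR_BGR2GRAY);m=(g<45).astype(np.uint8);n,l,st,ce=cv2.connectedComponentsWithStats(m)
for k in range(1,n):
    if 500<st[k,4]<4000: print(st[k],plane(c,ce[k],.0545),plane(c,ce[k],.1))
E
```

```text
position: [0.4542, -0.3998, 0.037]
contact_force: [-0.2, 0.6, -0.2]
gripper_width: 0.056
gripper_force: 0.0
time_s: 27.15
position: [0.435, -0.4002, 0.1999]
tcp_rot: [[1.0, -0.019, 0.004], [-0.019, -1.0, -0.003], [0.004, 0.003, -1.0]]
contact_force: [0.7, 0.2, 0.2]
gripper_width: 0.0555
gripper_force: 0.0
[ 299   59   23   82 1849] [ 0.52483831 -0.40032398  0.0545    ] [ 0.52382745 -0.40054783  0.1       ]
[ 293  179   39   39 1205] [ 0.45447742 -0.40045706  0.0545    ] [ 0.46423305 -0.40066055  0.1       ]
[ 207  189  205   52 1437] [ 0.43647193 -0.39641785  0.0545    ] [ 0.44898272 -0.39723941  0.1       ]
```

View pics/f.png

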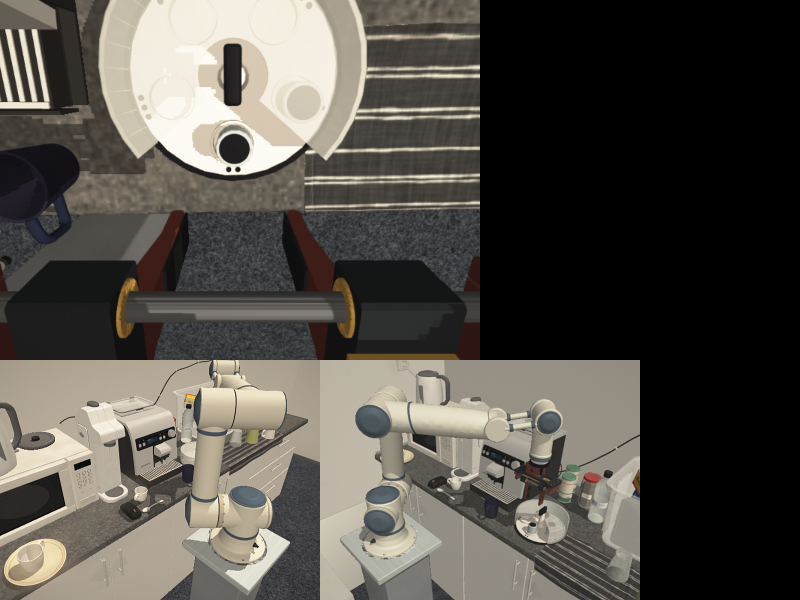

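In the final picture the short tub stands in socket 2, in the middle of the opening: lid at (234,149), two dots at (233,170). The tall tub is upright under the guard at (303,102), and the bystanders are where they were. The lid measures at (0.4545, -0.4005), in line with the socket.

```bash
python3 -c "
from station import *
print(job_done())"
```

```text
the job is handed in; nothing more can be done
None
```

The job is handed in: the tall tub stands upright in socket 1, the carousel is turned so socket 2 is in the middle of the opening (within about half a degree), and the short tub stands upright in socket 2, after about 27 s of robot time.

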